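# Put the spice jar back, prove the tea box lid's catch, lock the turntable

### The job

Stand the spice jar back on the free part of the turntable. Then give the tea box's lid a gentle tug upward by its knob to check its catch: if the lid holds, let it settle back, but if it gives, lift it clear to be sure, press it fully shut and tug gently again to see that it now holds. With the lid caught and home, turn the turntable's lock knob clockwise to its end stop, without swinging the tray round or disturbing the jug, salt pig and mortar.

Things in the scene. Friction and masses are not known exactly. Their poses are not given: they have to be found in the camera images.
- jar: clear plastic spice jar with a grey twist cap, upright cylinder 44 mm across, 95 mm tall with its cap, 70 g; origin at the centre of its underside, z up. Starts standing on the shelf board beside the turntable (left or right)
- tray_centre (a point): centre of the turntable's white round tray (360 mm across), on its upper face, 36 mm above the work surface; z up, x and y turn with the tray. In this frame the tea box covers x -35 to 105 mm, y 10 to 135 mm, and the jug stands near x 90, y -75 mm
- free_place (a point): middle of the free part of the tray, on its upper face: a good place for the jar; the nearest other thing is about 85 mm from it
- lid_knob (a point): centre of the wooden ball knob (28 mm across, on a short stem) that stands on the wooden tea box's lid near its front edge. x of the frame points from front to hinge, y along the hinge line, z out of the lid. Lid shut: ball centre 142 mm, lid face 120 mm above the work surface. Pinch the ball at its centre, fingers closing along y, so that the lid can pivot between them; free all round
- lid_hinge (a point): middle of the lid's hinge line, 125 mm behind the ball's centre and 31 mm below it (lid frame; y along the hinge line). The catch is a sprung roller inside the box front. Uncaught, the lid looks nearly shut but lies on the roller, ball about 18 mm high; a tug lifts it with about 2 N. To catch it push the knob down, 8 to 15 N, till it stops
- lid (a joint): lid angle, rad: 0 fully shut and caught, about 0.15 lying uncaught; grows as it opens, falls back by its weight (0.25 kg). Caught, a tug of 6 to 8 N lifts the knob only 1.5 to 4 mm (0.012 to 0.03) and it springs back when let go; over about 9 N, or 8 mm, draws it off the catch, then press it shut again. An uncaught lid is lifted clear at 0.2 or more
- lock (a joint): turntable's lock knob, rad: grows clockwise seen from above; starts between 0 and 0.4, end stop (locked) at 1.3; stays where it is left, turning it takes about 0.06 N m
- lock_grip (a point): on the lock knob's axis at the height to grip its straight bar; the bar lies along x of this frame (which turns with the knob), pinch it with the fingers closing along the frame's y. Bar 46 mm long, 14 mm thick, its top 7 mm above this point; this point is 67 mm above the work surface, 219 mm from the tray's centre; the knob's round skirt, 72 mm across with its boss, ends 23 mm below it
- tray (a joint): turn of the tray on its foot, rad, 0 at the start, free to turn against a friction of 1 N m; it should stay where it is
- jug: small stainless steel milk jug with a side handle, 72 mm across, 90 mm tall, standing on the tray; bystander; origin under its centre
- saltpig: white ceramic salt pig, 108 mm across, 134 mm tall, beside the turntable; bystander; origin under its centre
- mortar: wooden mortar 100 mm across, 85 mm tall, with its pestle leaning in it up to 145 mm; bystander beside the turntable; origin under its centre
Mind the look-alikes: they are no part of the job. Of the things shaped like the jar, the clear one is meant.

How it is judged (in metres and radians):
On the way, in this order (a step that is already met when the one before it is completed fails the run):
1. the jar stands upright on the tray, let go (z of jar in the frame of tray_centre between -0.004 and 0.004 m and horizontal distance between jar and tray_centre below 0.165 m and angle between jar's own z axis and vertical below 0.08 rad and contact force between jar and the fingers below 0.1 N and linear speed of jar below 0.02 m/s), for 0.2 s.
2. the lid has been tugged: a caught lid lifts 0.01 to 0.05 rad in the catch, an uncaught one is lifted clear past 0.19 rad; lock not yet turned (value of joint lock below 0.65 rad and ((value of joint lid between 0.01 and 0.05 rad and distance of lid_knob from where it was at the start of the episode below 0.0085 m) or value of joint lid above 0.19 rad)), for 0.1 s.
3. the lid is home again, below 0.008 rad (value of joint lid below 0.008 rad), for 0.2 s.
4. if the lid was loose at the start: tugged again and held by the catch (0.01 to 0.05 rad) before the lock is turned; if it was caught from the start: the lock is being turned with the lid home (((value of joint lid between 0.01 and 0.05 rad and distance of lid_knob from where it was at the start of the episode above 0.0085 m and value of joint lock below 0.65 rad) or (value of joint lid below 0.008 rad and distance of lid_knob from where it was at the start of the episode below 0.0085 m and value of joint lock above 0.75 rad))), for 0.1 s.
At the end, for the whole second after the job is handed in: The jar stands upright (within 0.08 rad) on the tray within 165 mm of its centre, released and at rest; the lid is caught and shut (below 0.008 rad); the lock knob is at its end stop (above 1.22 rad); the jug is at rest (all of step 1 and value of joint lid below 0.008 rad and value of joint lock above 1.22 rad and linear speed of jug below 0.02 m/s); the robot touches nothing.
It fails at once if jug moved over 35 mm or tipped (distance of jug from where it was at the start of the episode above 0.035 m or angle between jug's own z axis and vertical above 0.3 rad).
It fails at once if salt pig moved over 30 mm or tipped (distance of saltpig from where it was at the start of the episode above 0.03 m or angle between saltpig's own z axis and vertical above 0.3 rad).
It fails at once if mortar moved over 30 mm or tipped (distance of mortar from where it was at the start of the episode above 0.03 m or angle between mortar's own z axis and vertical above 0.3 rad).
It fails at once if tray turned more than 0.1 rad (value of joint tray above 0.1 rad or value of joint tray below -0.1 rad).
It also fails if it takes over 61 s, if anything falls off the work surface, if the arm or the gripper's body presses on something with over 40 N, if the wrist force passes 120 N, or if a joint passes its speed limit or range.

### The arm

A 6-joint arm with a two-finger parallel gripper is mounted at the origin on the work surface. World frame = base frame: x ahead of the robot, y to its left, z up, the work surface at z = 0. Lengths are in m, angles in degrees, forces in N, time in s.
With the tool pointing down it reaches from about 0.25 to 0.725 m from the base axis. Payload 9.7 kg.
Tool frame: the origin (TCP) lies on the centre line of the jaws, within the pads' length; the fingertips stand 22 mm ahead of it and the grasp point (between the pads) lies 3 mm ahead of it; z points along the fingers, y is the direction in which the jaws open and shut (so a half turn about z gives the same grasp; the last joint's range is limited). The gripper opens to 85 mm and grips with 20 to 120 N. Pads are 22 mm wide; open, the fingers measure 114 mm over their backs; the gripper's body (76 mm by 85 mm) begins 54 mm behind the grasp point. The pads swing forward as they close: fully open they stand 13 mm farther back than shut.
Start: joints at [-75.688, 4.979, 10.078, 95.1, 0, 90], TCP at [0.136, -0.533, 0.253] pointing down, gripper open.
Joint ranges: [-179.16, 179.16], [-48.56, 103.87], [-65.8, 70.77], [-126.05, 130.52], [-82.76, 87.17], [-180, 180]. Speed limits (degrees/s): [127.2, 127.2, 147.25, 180, 180, 180].

### API

Orientations are given as [roll, pitch, yaw] about the fixed x, y, z axes, in that order (R = Rz(yaw) Ry(pitch) Rx(roll)).
In Python, from workcell import get_obs, camera, camera_params, job_done gives the robot as it stands.
- The arm moves only by the tool servo_tool, never from a script. Its argument "steps" is a list of rows, each an object of numbers: "x", "y", "z": the shift along the world's x, y, z in mm; "yaw": the turn about the world's z in degrees. A call has 1 to 12 rows; each row is the pose to reach, as a shift and turn from the pose measured when the call began; what a row does not reach only later rows make up. A row lasts 1/8 s, in which the tool goes at most 62.5 mm and 10.7 degrees, less where a joint would pass 70% of its speed; a pose out of reach is approached as far as the arm can. A call with a gripper value outside its range is refused whole. "grip" is the finger opening in mm, from 0 to 85.4, set as the call begins (left out, the last holds). The fingers move at their own pace and stop on an object; "grip_force" is the grip in N (left out, the last holds). Time passes only in rows, so rows that repeat a pose let the fingers close. It gives the time, the measured TCP pose, the force and the opening at its end, in the units of the state.
- get_obs(): the state, without advancing time (a new reading comes with each control period).
- camera(name): name is "scene" or "top" or "wrist"; returns (picture, depth): 384x512x3 uint8, red, green, blue; 384x512 float32, m along the optical axis (not along the pixel's ray), 0 where there is no reading.
- camera_params(name): a dict with "intrinsics" (3x3 intrinsics, pixels), "D" ([k1, k2, p1, p2, k3] as OpenCV has them; the pictures are not rectified), "rvec" (rotation vector, rad) and "tvec" (3), from world to camera coordinates, as OpenCV has them; the wrist camera has in their place "hand_eye" (4x4, takes a point from camera to tool coordinates, whose origin is the TCP and whose axes are the flange's). Camera axes: x right, y down, z forward; pixel columns grow to the right and rows downward; lengths in m; the calibration is good to about 2 mm. A picture is of the moment at which its call begins: read the wrist's pose just before it. camera_params takes no time and is no camera call.
- job_done(): hands the job in, once; it reports no verdict.
The state is a dict: "time": time; "q": joint angles; "qd": joint speeds; "joint_efforts": joint torques, N m; "ee_pos": TCP position; "tcp_rot": TCP orientation; "wrist_force": force on the tool from outside, world axes, zero at the start; "torque": the same for the moment, N m; "opening": finger opening in m.
Only numpy, scipy, OpenCV 4.12 (cv2) and the standard library are available. Lean on these libraries where they do the work, as an engineer would, in place of code of your own. Each camera call takes 0.05 s, during which the arm holds its last target.

## Working session

There is one attempt and no reset: what is moved stays moved. The work goes in short steps, Python scripts to look and compute and a tool call to move; the robot and the scene stay as the last step left them, time stands still between calls to the robot, and variables do not carry over. Pictures are saved under pics/ and viewed, and the job is handed in when it is done.

Besides the shell and the picture viewer there is one more tool, called after "Request:" as a command line: name --argument value ..., lists and objects as JSON in quotes. servo_tool: Moves the arm, as the interface text tells. Its arguments: {"type":"object","properties":{"steps":{"type":"array"},"grip":{"type":"number"},"grip_force":{"type":"number"}},"required":["steps"]}

```bash
mkdir -p pics; cat > h.py <<'E'
import numpy as np,cv2
from workcell import get_obs,camera,camera_params
from scipy.spatial.transform import Rotation as R
def snap(name,out=None):
    o=get_obs(); im,d=camera(name); p=camera_params(name)
    if out: cv2.imwrite('pics/'+out+'.png',im[:,:,::-1])
    K=np.array(p['intrinsics']);D=np.array(p['D'],float)
    if 'rvec' in p:
        Rm=cv2.Rodrigues(np.array(p['rvec'],float))[0];t=np.array(p['tvec'],float).ravel()
        Rcw=Rm.T;tc=-Rm.T@t
    else:
        H=np.array(p['hand_eye']);r=o['tcp_rot']
        Rt=R.from_euler('xyz',r,degrees=True).as_matrix() if np.size(r)==3 else np.array(r)
        Rcw=Rt@H[:3,:3];tc=Rt@H[:3,3]+np.array(o['ee_pos'])
    h,w=d.shape
    u,v=np.meshgrid(np.arange(w),np.arange(h))
    n=cv2.undistortPoints(np.stack([u.ravel(),v.ravel()],1).astype(np.float64)[:,None],K,D).reshape(h,w,2)
    ray=np.concatenate([n,np.ones((h,w,1))],2)@Rcw.T
    P=ray*d[...,None]+tc
    P[d<=0]=np.nan
    return im,d,P,ray,tc
def atz(ray,tc,u,v,z):
    r=ray[int(v),int(u)];return tc+r*(z-tc[2])/r[2]
E
python3 - <<'E'
from h import *
print(get_obs())
for n in ['scene','top','wrist']:
    im,d,P,ray,tc=snap(n,n+'0'); np.savez('pics/'+n+'0.npz',im=im,d=d,P=P,ray=ray,tc=tc); print(n,tc)
E
```

```text
{'time': 0.0, 'q': array([-7.56893674e+01,  5.01035823e+00,  1.00352056e+01,  9.50995556e+01,
       -1.36076278e-03,  9.00026658e+01]), 'qd': array([-0.03119035, -0.03688794,  0.07566328,  0.02533609,  0.02604733,
        0.00395504]), 'joint_efforts': array([-3.35639408e-03, -5.20378554e+01,  4.64811409e+01,  1.57385337e-02,
       -2.25180415e-04,  4.07369976e-05]), 'ee_pos': array([ 0.1358936 , -0.53274403,  0.2525969 ]), 'tcp_rot': array([-1.79925292e+02,  1.36423757e-03,  1.43079686e+01]), 'wrist_force': array([-0.41320752,  0.20885517,  0.15425652]), 'torque': array([-0.03143394,  0.02709776,  0.00439405]), 'opening': 0.0854441382875497}
scene [1.16974569 0.23478579 1.30216767]
top [0.23383765 0.04941338 1.43742122]
wrist [ 0.21408482 -0.51442687  0.37291899]
```

View pics/scene0.png

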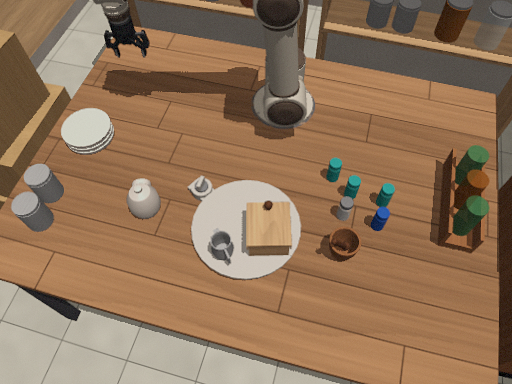

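View pics/top0.png

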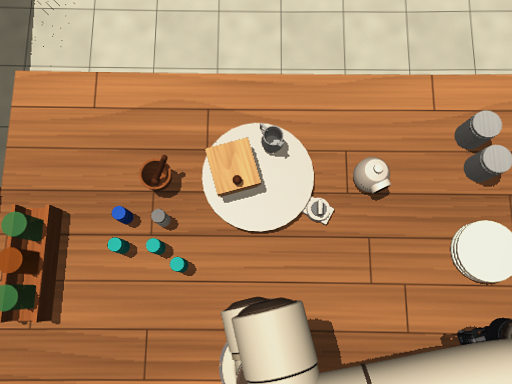

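View pics/wrist0.png

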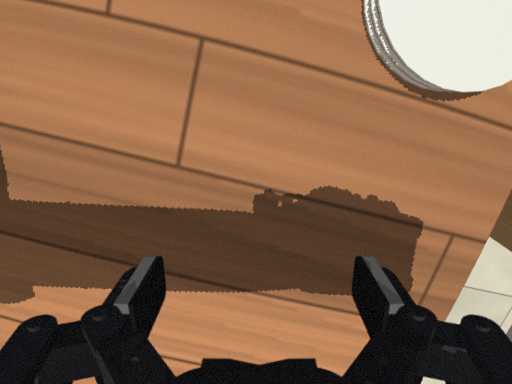

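The top view shows the tray at about (258,177), the tea box at (233,167) with its knob at (237,180), the lock at (320,209), the jug at (272,138) and the grey-capped jar at (160,217). Next I'll measure these.

```bash
python3 - <<'E'
import numpy as np,cv2
from h import *
T=np.load('pics/top0.npz');S=np.load('pics/scene0.npz')
a=T['im'][110:290,90:350,::-1];cv2.imwrite('pics/tz.png',cv2.resize(a,(780,540),interpolation=cv2.INTER_CUBIC))
a=S['im'][145:285,180:410,::-1];cv2.imwrite('pics/sz.png',cv2.resize(a,(800,487),interpolation=cv2.INTER_CUBIC))
P=T['P']
def f(n,u,v):print(n,P[v,u].round(4))
f('jarcap',160,215);f('knob',237,180);f('lid',225,165);f('lock',320,209);f('jug',272,138);f('tray',290,190);f('salt',377,170)
f('mortar',156,175);f('board',135,230)
# tray circle fit
z=P[...,2];m=(abs(z-.036)<.006)
u,v=np.meshgrid(np.arange(512),np.arange(384));m&=(u>195)&(u<320)&(v>115)&(v<240)
im=T['im'].astype(int);m&=(im.min(2)>120)
c=cv2.findContours(m.astype(np.uint8),0,1)[0];c=max(c,key=cv2.contourArea)
h=cv2.convexHull(c)[:,0];pts=np.array([atz(T['ray'],T['tc'],x,y,.036)[:2] for x,y in h])
A=np.c_[2*pts,np.ones(len(pts))];s=np.linalg.lstsq(A,(pts**2).sum(1),rcond=None)[0]
print('tray',s[:2],np.sqrt(s[2]+s[0]**2+s[1]**2))
# lid rect
for lo,hi,nm in [(.1,.13,'lid')]:
  m=(z>.105)&(z<.139)&(u>195)&(u<270)&(v>120)&(v<210)&(im[...,0]>150)
  c=max(cv2.findContours(m.astype(np.uint8),0,1)[0],key=cv2.contourArea)
  p=P[m];print('lid n',m.sum(),np.median(p,0)); cc=np.linalg.lstsq(np.c_[p[:,:2],np.ones(len(p))],p[:,2],rcond=None)[0];print('plane',cc)
  b=cv2.boxPoints(cv2.minAreaRect(np.array([P[y,x,:2] for x,y in c[:,0]],np.float32)));print(b)
m=(z>.128)&(u>225)&(u<250)&(v>168)&(v<192);print('knob px',m.sum(),P[m].max(0),P[m].min(0),np.median(P[m],0))
E
```

```text
jarcap [0.4422 0.3111 0.0941]
knob [0.5392 0.0788 0.153 ]
lid [0.5946 0.1168 0.1157]
lock [ 0.469  -0.176   0.0729]
jug [ 0.708  -0.0309  0.0398]
tray [ 0.5365 -0.0885  0.033 ]
salt [ 0.579  -0.3391  0.1315]
mortar [0.5732 0.3353 0.0669]
board [ 0.4081  0.4081 -0.0048]
tray [0.58246516 0.01504319] 0.1787342284630755
lid n 2047 [0.5966166  0.09575297 0.11986155]
plane [-0.00478803  0.00039156  0.12271337]
[[0.50221527 0.13798192]
 [0.54044294 0.00660012]
 [0.6851579  0.04870734]
 [0.6469302  0.18008913]]
knob px 71 [0.56979256 0.09073657 0.16109043] [0.52847968 0.06703359 0.1280876 ] [0.54119359 0.07876452 0.15109236]
```

View pics/tz.png

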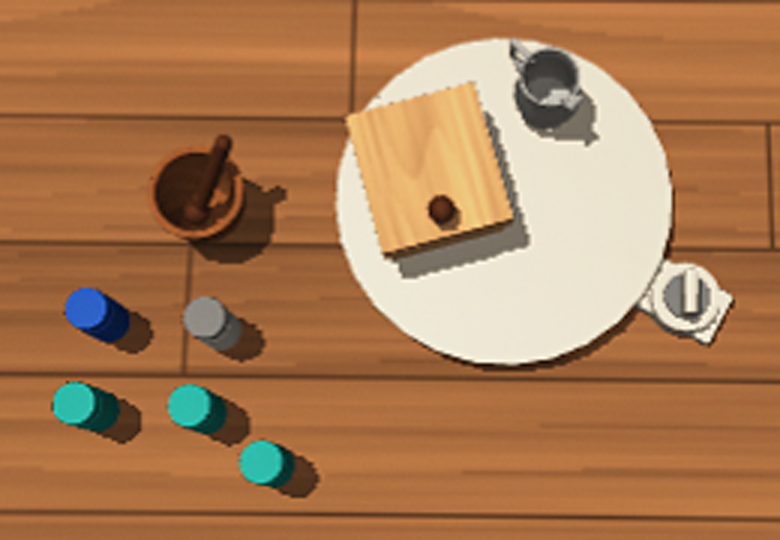

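View pics/sz.png

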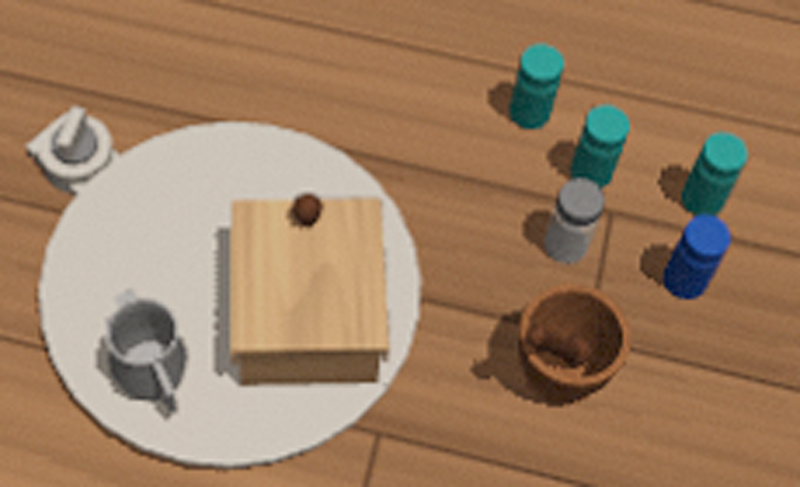

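Request:
servo_tool --steps '[{"x": 35, "y": 40, "z": 10}, {"x": 70, "y": 80, "z": 20}, {"x": 110, "y": 125, "z": 30}, {"x": 150, "y": 170, "z": 40}, {"x": 185, "y": 215, "z": 50}, {"x": 215, "y": 265, "z": 50}, {"x": 240, "y": 315, "z": 50}, {"x": 260, "y": 365, "z": 50}, {"x": 275, "y": 415, "z": 50}, {"x": 284, "y": 460, "z": 50}, {"x": 284, "y": 483, "z": 50}, {"x": 284, "y": 483, "z": 50}]'

```text
schema error: expected keys x, y, z, yaw
```

```bash
python3 - <<'E'
from h import *
o=get_obs();print(o['time'],o['ee_pos'],o['tcp_rot'],o['q'],o['wrist_force'])
im,d,P,ray,tc=snap('wrist','w1');np.savez('pics/w1.npz',im=im,d=d,P=P,ray=ray,tc=tc);print(tc)
E
```

```text
0.15 [ 0.13593509 -0.53278201  0.25272835] [-1.79940163e+02  5.64793063e-04  1.43120358e+01] [-7.56865374e+01  5.00511181e+00  1.00442623e+01  9.50989872e+01
 -5.63302676e-04  9.00014274e+01] [0.1484374  0.35011177 0.01366737]
[ 0.21407874 -0.51443857  0.37298979]
```

View pics/w1.png

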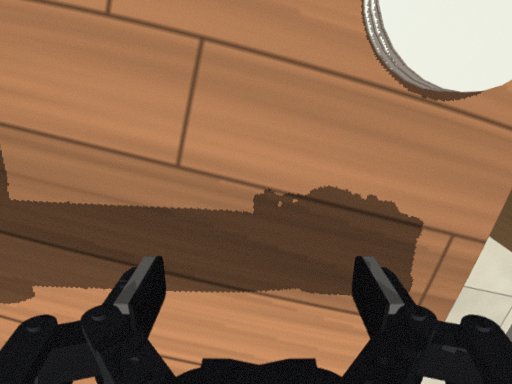

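All four keys are required in each row, so the move was refused and the picture is unchanged.

Request:
servo_tool --steps '[{"x": 35, "y": 40, "z": 10, "yaw": 0}, {"x": 70, "y": 80, "z": 20, "yaw": 0}, {"x": 110, "y": 125, "z": 30, "yaw": 0}, {"x": 150, "y": 170, "z": 40, "yaw": 0}, {"x": 185, "y": 215, "z": 50, "yaw": 0}, {"x": 215, "y": 265, "z": 50, "yaw": 0}, {"x": 240, "y": 315, "z": 50, "yaw": 0}, {"x": 260, "y": 365, "z": 50, "yaw": 0}, {"x": 275, "y": 415, "z": 50, "yaw": 0}, {"x": 284, "y": 460, "z": 50, "yaw": 0}, {"x": 284, "y": 483, "z": 50, "yaw": 0}, {"x": 284, "y": 483, "z": 50, "yaw": 0}]'

```text
time: 1.7
ee_pos: [0.4199, -0.0486, 0.3029]
tcp_rot: [-180.0, -0.0, 14.5]
wrist_force: [-0.6, -0.7, 1.0]
opening: 0.0854
```

```bash
python3 - <<'E'
from h import *
o=get_obs();print(o['time'],o['ee_pos'],o['tcp_rot'],o['q'],o['wrist_force'])
im,d,P,ray,tc=snap('wrist','w2');np.savez('pics/w2.npz',im=im,d=d,P=P,ray=ray,tc=tc);print(tc)
E
```

```text
1.7 [ 0.41991959 -0.04864303  0.30285279] [-1.79950781e+02 -5.62850600e-04  1.44728860e+01] [-6.63632420e+00 -1.07974937e+01  5.52001662e-01  1.01366697e+02
  4.61193028e-02  1.58890783e+02] [-0.56616606 -0.66853738  0.96342431]
[ 0.49800112 -0.03005962  0.42311579]
```

View pics/w2.png

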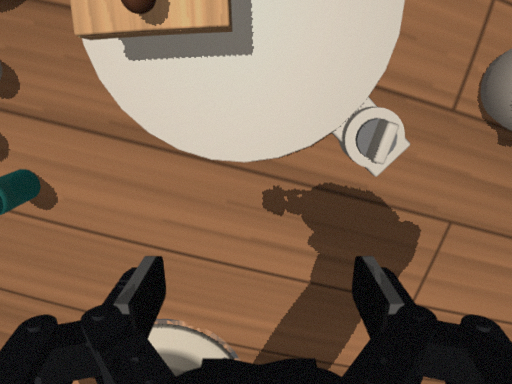

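The wrist view shows the lock bar at (381,142), the box front at the top and the knob at (138,3). Next, precise jar, lock and knob numbers.

```bash
python3 - <<'E'
import numpy as np,cv2
T=np.load('pics/top0.npz');W=np.load('pics/w2.npz')
P=T['P'];u,v=np.meshgrid(np.arange(512),np.arange(384))
m=(abs(P[...,2]-.095)<.006)&(u>148)&(u<174)&(v>205)&(v<228)
print('jarcap',m.sum(),P[m].mean(0),P[m].min(0),P[m].max(0))
S=np.load('pics/scene0.npz');Q=S['P']
m=(abs(Q[...,2]-.095)<.008)&(u>335)&(u<358)&(v>192)&(v<215);print('scene cap',m.sum(),Q[m].mean(0),Q[m].min(0),Q[m].max(0))
for n,D,box in[('top',T,(308,332,197,221)),('wrist',W,(355,405,110,165))]:
  p=D['P'];m=(p[...,2]>.066)&(p[...,2]<.085)&(u>box[0])&(u<box[1])&(v>box[2])&(v<box[3])
  q=p[m];c=q.mean(0);U,s,V=np.linalg.svd((q-c)[:,:2]);print(n,'lockbar',m.sum(),c,np.degrees(np.arctan2(V[0,1],V[0,0])))
  r=cv2.minAreaRect(q[:,:2].astype(np.float32)*1000);print(r)
p=W['P'];m=(abs(p[...,2]-.12)<.012)&(v<60)&(u<260);q=p[m];print('lid',m.sum(),np.median(q,0));print(np.linalg.lstsq(np.c_[q[:,:2],np.ones(len(q))],q[:,2],rcond=None)[0])
for n,D,pt in[('top',T,(237,180)),('scene',S,(268,206))]:
  p=D['P'];m=(p[...,2]>.132)&(abs(u-pt[0])<14)&(abs(v-pt[1])<14);q=p[m]
  # sphere fit r=14
  A=np.c_[2*q,np.ones(len(q))];s=np.linalg.lstsq(A,(q**2).sum(1),rcond=None)[0];print(n,'knob',len(q),s[:3],q.mean(0),q.min(0),q.max(0))
  from scipy.optimize import least_squares
  print(least_squares(lambda c:np.linalg.norm(q-c,axis=1)-.014,q.mean(0)-[0,0,.01],loss='soft_l1',f_scale=.002).x)
E
```

```text
jarcap 165 [0.44019241 0.31747041 0.09495183] [0.4203166  0.29518667 0.08927456] [0.46129064 0.33895274 0.10090837]
scene cap 134 [0.44221793 0.31439467 0.09546414] [0.41943726 0.29404184 0.08736969] [0.46376825 0.33576572 0.10178672]
top lockbar 72 [ 0.47593428 -0.17603806  0.07320712] 178.22719353964305
((475.3523864746094, -175.6273956298828), (13.886107444763184, 43.791259765625), 89.07460021972656)
wrist lockbar 581 [ 0.47667816 -0.17560387  0.07274721] 178.3627725873969
((476.1350402832031, -176.70297241210938), (14.29532241821289, 45.49300765991211), 87.3000259399414)
lid 4776 [0.53051964 0.07393142 0.1195038 ]
[0.08529135 0.02348698 0.07203884]
top knob 70 [0.54291043 0.07867912 0.14552017] [0.54147128 0.07854086 0.15076562] [0.52847968 0.06703359 0.13823082] [0.55716363 0.09073657 0.16109043]
[0.54391487 0.07953981 0.14225477]
scene knob 62 [0.54426764 0.07722425 0.14707275] [0.54684584 0.07762124 0.15193256] [0.53323662 0.06347578 0.13931403] [0.5571997  0.09002673 0.16107476]
[0.54262197 0.07657724 0.14381122]
```

Request:
servo_tool --steps '[{"x": 5, "y": 45, "z": 0, "yaw": 10}, {"x": 5, "y": 90, "z": 0, "yaw": 18}, {"x": 10, "y": 140, "z": 0, "yaw": 26}, {"x": 15, "y": 190, "z": 0, "yaw": 35.5}, {"x": 20, "y": 240, "z": -20, "yaw": 35.5}, {"x": 21, "y": 290, "z": -50, "yaw": 35.5}, {"x": 21, "y": 335, "z": -80, "yaw": 35.5}, {"x": 21, "y": 365, "z": -103, "yaw": 35.5}, {"x": 21, "y": 365, "z": -103, "yaw": 35.5}, {"x": 21, "y": 365, "z": -103, "yaw": 35.5}]' --grip 66

```text
time: 3.0
ee_pos: [0.4416, 0.3144, 0.2004]
tcp_rot: [-180.0, -0.0, 49.9]
wrist_force: [0.3, -0.2, 0.8]
opening: 0.0663
```

```bash
python3 - <<'E'
from h import *
o=get_obs();print(o['time'],o['ee_pos'],o['tcp_rot'],o['q'],o['wrist_force'])
im,d,P,ray,tc=snap('wrist','w3');print(tc)
u,v=np.meshgrid(np.arange(512),np.arange(384))
for c in [(P[...,2]>.08)&(P[...,2]<.103)]:
  n,l,s,ce=cv2.connectedComponentsWithStats(c.astype(np.uint8))
  for i in range(1,n):
    if s[i,4]>150:
      q=P[l==i];print(s[i],q.mean(0),q.min(0),q.max(0))
E
```

```text
3.0 [0.4415682  0.31438674 0.20037189] [-1.79985378e+02 -1.17079915e-03  4.98545066e+01] [3.54430079e+01 3.10853084e+00 2.23538904e+00 8.91293634e+01
 1.44532767e-02 1.65588501e+02] [ 0.34585847 -0.20650209  0.79940677]
[0.49363874 0.37440517 0.32063683]
[ 313    0  142  129 4689] [0.56858909 0.32807584 0.08578471] [0.52338117 0.28523071 0.08002335] [0.62222916 0.38420508 0.1029853 ]
[ 113   25   69   67 3604] [0.44942807 0.43493886 0.09405038] [0.42705966 0.41479991 0.08001808] [0.46945046 0.45688004 0.09697331]
[  21  116   66   60 3030] [0.35663152 0.4398433  0.09322648] [0.33153101 0.4198053  0.08000596] [0.37481691 0.46189882 0.09705184]
[ 225  166   58   59 2718] [0.44176414 0.31876805 0.09389195] [0.41964819 0.29622625 0.08001006] [0.46164237 0.33842711 0.09676882]
[ 132  225   57   51 1537] [0.35663162 0.33540159 0.09268805] [0.33098784 0.31259651 0.0800215 ] [0.37372366 0.34908942 0.09633089]
[ 443  225   69   84 1487] [0.54187857 0.14893888 0.09365116] [0.50203015 0.13417962 0.08000075] [0.58628871 0.16271439 0.10297351]
[175 320  28  46 853] [0.31044314 0.25249987 0.09174377] [0.29127455 0.23316081 0.08001872] [0.31873938 0.2695373  0.09623235]
```

View pics/w3.png

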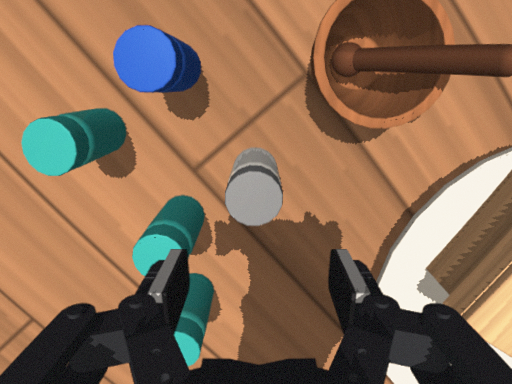

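The grey cap at (254,195) is centred between the fingers, and the neighbours are clear. Descending to grip.

Request:
servo_tool --steps '[{"x": 0, "y": 3, "z": -30, "yaw": 0}, {"x": 0, "y": 3, "z": -65, "yaw": 0}, {"x": 0, "y": 3, "z": -100, "yaw": 0}, {"x": 0, "y": 3, "z": -130, "yaw": 0}, {"x": 0, "y": 3, "z": -142, "yaw": 0}, {"x": 0, "y": 3, "z": -142, "yaw": 0}, {"x": 0, "y": 3, "z": -142, "yaw": 0}]'

```text
time: 3.92
ee_pos: [0.4425, 0.3176, 0.0606]
tcp_rot: [180.0, -0.2, 49.8]
wrist_force: [-1.0, 0.6, -0.6]
opening: 0.0661
```

Request:
servo_tool --steps '[{"x": 0, "y": 0, "z": 0, "yaw": 0}, {"x": 0, "y": 0, "z": 0, "yaw": 0}, {"x": 0, "y": 0, "z": 0, "yaw": 0}, {"x": 0, "y": 0, "z": 0, "yaw": 0}, {"x": 0, "y": 0, "z": 0, "yaw": 0}, {"x": 0, "y": 0, "z": 0, "yaw": 0}]' --grip 30 --grip_force 25

```text
time: 4.68
ee_pos: [0.4432, 0.318, 0.062]
tcp_rot: [179.9, -0.3, 49.8]
wrist_force: [-0.5, -0.4, 6.6]
opening: 0.0431
```

Request:
servo_tool --steps '[{"x": 0, "y": 0, "z": 25, "yaw": 0}, {"x": 0, "y": 0, "z": 70, "yaw": 0}, {"x": 0, "y": 0, "z": 120, "yaw": 0}, {"x": 0, "y": -20, "z": 165, "yaw": 0}, {"x": 5, "y": -60, "z": 195, "yaw": 0}, {"x": 15, "y": -110, "z": 200, "yaw": 0}, {"x": 30, "y": -165, "z": 200, "yaw": 0}, {"x": 50, "y": -220, "z": 200, "yaw": 0}, {"x": 70, "y": -275, "z": 200, "yaw": 0}, {"x": 90, "y": -325, "z": 200, "yaw": 0}, {"x": 105, "y": -365, "z": 190, "yaw": 0}, {"x": 110, "y": -384, "z": 170, "yaw": 0}]'

```text
time: 6.18
ee_pos: [0.554, -0.0682, 0.2323]
tcp_rot: [179.8, -0.3, 49.7]
wrist_force: [0.1, -0.4, -0.4]
opening: 0.0426
```

Request:
servo_tool --steps '[{"x": 0, "y": 0, "z": -30, "yaw": 0}, {"x": 0, "y": 0, "z": -60, "yaw": 0}, {"x": 0, "y": 0, "z": -90, "yaw": 0}, {"x": 0, "y": 0, "z": -110, "yaw": 0}, {"x": 0, "y": 0, "z": -110, "yaw": 0}, {"x": 0, "y": 0, "z": -110, "yaw": 0}]'

```text
time: 6.92
ee_pos: [0.5544, -0.0682, 0.1234]
tcp_rot: [179.8, -0.4, 49.7]
wrist_force: [0.2, -0.3, 0.7]
opening: 0.0429
```

```bash
python3 - <<'E'
from h import *
o=get_obs();print(o['time'],o['ee_pos'],o['tcp_rot'],o['q'],o['wrist_force'],o['opening'])
im,d,P,ray,tc=snap('scene');cv2.imwrite('pics/s4.png',cv2.resize(im[130:290,150:370,::-1],(770,560),interpolation=cv2.INTER_CUBIC))
snap('wrist','w4')
E
```

```text
6.925 [ 0.55442073 -0.06817761  0.12337888] [179.7895286   -0.38360574  49.70983052] [ -7.10743741   5.18841569  -4.0558437   80.36963725   0.2058537
 123.18413025] [ 0.20705651 -0.27570477  0.71428418] 0.042946215304867794
```

View pics/s4.png

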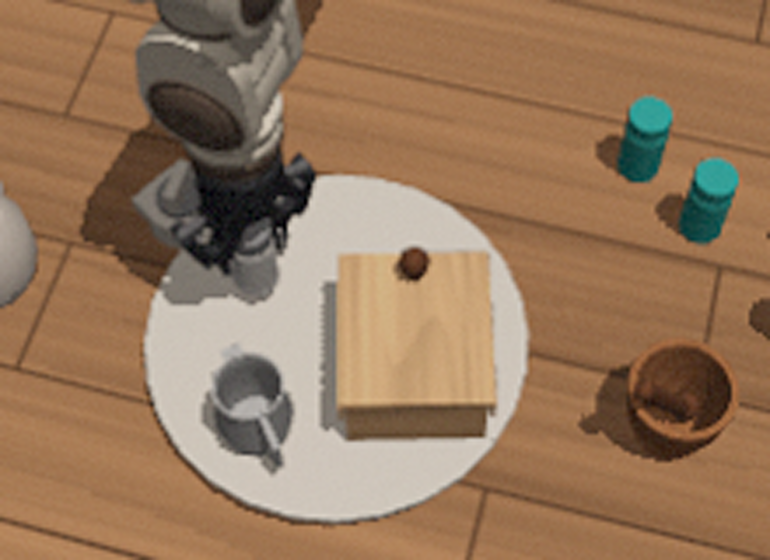

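View pics/w4.png

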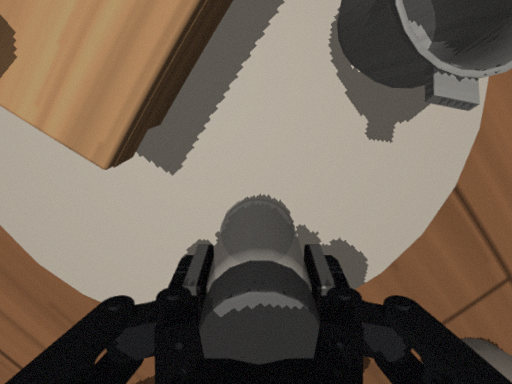

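The jar hangs upright between box and jug. Lowering it to contact.

Request:
servo_tool --steps '[{"x": 0, "y": 0, "z": -10, "yaw": 0}, {"x": 0, "y": 0, "z": -18, "yaw": 0}, {"x": 0, "y": 0, "z": -22, "yaw": 0}, {"x": 0, "y": 0, "z": -22, "yaw": 0}]'

```text
time: 7.52
ee_pos: [0.5543, -0.0682, 0.1011]
tcp_rot: [179.8, -0.4, 49.7]
wrist_force: [-0.0, -0.1, -0.6]
opening: 0.0431
```

Request:
servo_tool --steps '[{"x": 0, "y": 0, "z": -1, "yaw": 0}, {"x": 0, "y": 0, "z": -2, "yaw": 0}, {"x": 0, "y": 0, "z": -2, "yaw": 0}]'

```text
time: 7.9
ee_pos: [0.5543, -0.0682, 0.0991]
tcp_rot: [179.8, -0.4, 49.7]
wrist_force: [0.3, 0.5, -0.2]
opening: 0.0431
```

Request:
servo_tool --steps '[{"x": 0, "y": 0, "z": -1, "yaw": 0}, {"x": 0, "y": 0, "z": -1, "yaw": 0}]'

```text
time: 8.15
ee_pos: [0.5544, -0.0682, 0.0981]
tcp_rot: [179.8, -0.4, 49.7]
wrist_force: [0.8, 0.2, -1.9]
opening: 0.0428
```

Request:
servo_tool --steps '[{"x": 0, "y": 0, "z": -1, "yaw": 0}, {"x": 0, "y": 0, "z": -1, "yaw": 0}]'

```text
time: 8.4
ee_pos: [0.5544, -0.0681, 0.098]
tcp_rot: [179.8, -0.4, 49.7]
wrist_force: [-2.8, 0.7, 5.5]
opening: 0.0431
```

Contact, at 5.5 N. Releasing and retreating upward.

Request:
servo_tool --steps '[{"x": 0, "y": 0, "z": 0, "yaw": 0}, {"x": 0, "y": 0, "z": 0, "yaw": 0}, {"x": 0, "y": 0, "z": 0, "yaw": 0}, {"x": 0, "y": 0, "z": 0, "yaw": 0}]' --grip 64

```text
time: 8.9
ee_pos: [0.5544, -0.0681, 0.0979]
tcp_rot: [179.8, -0.4, 49.7]
wrist_force: [-0.1, 0.5, -0.1]
opening: 0.064
```

Request:
servo_tool --steps '[{"x": 0, "y": 0, "z": 20, "yaw": 0}, {"x": 0, "y": 0, "z": 50, "yaw": 0}, {"x": 0, "y": 0, "z": 95, "yaw": 0}, {"x": 0, "y": 0, "z": 140, "yaw": 0}, {"x": -25, "y": 35, "z": 160, "yaw": -10}, {"x": -55, "y": 70, "z": 160, "yaw": -20}, {"x": -85, "y": 100, "z": 160, "yaw": -30}, {"x": -100, "y": 120, "z": 160, "yaw": -33.5}, {"x": -105, "y": 130, "z": 160, "yaw": -33.5}, {"x": -105, "y": 130, "z": 160, "yaw": -33.5}]'

```text
time: 10.15
ee_pos: [0.4496, 0.0621, 0.2579]
tcp_rot: [179.8, -0.4, 16.3]
wrist_force: [0.4, 0.1, 0.1]
opening: 0.0639
```

```bash
python3 - <<'E'
from h import *
o=get_obs();print(o['time'],o['ee_pos'],o['tcp_rot'],o['q'],o['wrist_force'],o['opening'])
im,d,P,ray,tc=snap('wrist','w5');np.savez('pics/w5.npz',im=im,d=d,P=P)
im,d,P,ray,tc=snap('scene');np.savez('pics/s5.npz',im=im,d=d,P=P);cv2.imwrite('pics/s5.png',cv2.resize(im[130:290,150:370,::-1],(770,560),interpolation=cv2.INTER_CUBIC))
E
```

```text
10.15 [0.44960188 0.06213552 0.25791004] [179.76404473  -0.42074092  16.34995073] [  7.96823048  -8.43181112  -2.48712676  95.49404352  -0.17210537
 171.61846928] [0.42448087 0.13010733 0.05852578] 0.06391786965135196
```

View pics/s5.png

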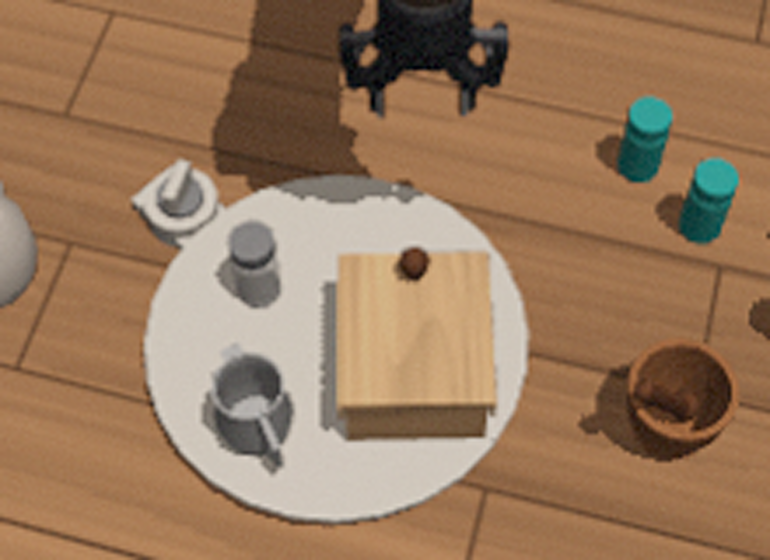

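View pics/w5.png

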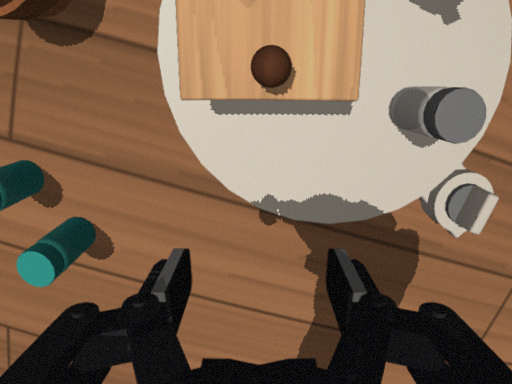

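The jar stands upright on the tray. In the wrist view the lid front edge is horizontal, so the yaw is right, with the knob at (271,66).

```bash
python3 - <<'E'
from h import *
from scipy.optimize import least_squares
W=np.load('pics/w5.npz');P=W['P'];im=W['im'].astype(int);u,v=np.meshgrid(np.arange(512),np.arange(384))
m=(P[...,2]>.133)&(abs(u-271)<24)&(abs(v-66)<24);q=P[m]
print(m.sum(),q[:,2].max(),least_squares(lambda c:np.linalg.norm(q-c,axis=1)-.014,q.mean(0)-[0,0,.01],loss='soft_l1',f_scale=.002).x)
m=(abs(P[...,2]-.122)<.012)&(u>185)&(u<355)&(v<92)&~((abs(u-271)<40)&(abs(v-66)<45));q=P[m]
c=np.linalg.lstsq(np.c_[q[:,:2],np.ones(len(q))],q[:,2],rcond=None)[0];print('lid',m.sum(),q.mean(0),c,q.min(0),q.max(0))
# front edge direction: lowest lid px per col
e=[];
for x in range(190,350,4):
  col=np.where((P[:120,x,2]>.112)&(P[:120,x,2]<.13))[0]
  e.append(P[col.max(),x])
e=np.array(e);k=np.polyfit(e[:,1],e[:,0],1);print('front dir yaw',-np.degrees(np.arctan(k[0])),e.mean(0))
E
```

```text
1391 0.1573558511864346 [0.54261791 0.07858907 0.14160619]
lid 9980 [0.5618814  0.08456787 0.11959386] [-0.00085517 -0.00036061  0.12010486] [0.50933192 0.01258778 0.11683644] [0.60554995 0.14966634 0.12239282]
front dir yaw 16.208842823395056 [0.5208828  0.07338188 0.11873479]
```

Request:
servo_tool --steps '[{"x": 30, "y": 5, "z": 0, "yaw": 0}, {"x": 70, "y": 12, "z": 0, "yaw": 0}, {"x": 93, "y": 16.5, "z": -20, "yaw": 0}, {"x": 93, "y": 16.5, "z": -55, "yaw": 0}, {"x": 93, "y": 16.5, "z": -85, "yaw": 0}, {"x": 93, "y": 16.5, "z": -100, "yaw": 0}, {"x": 93, "y": 16.5, "z": -109, "yaw": 0}, {"x": 93, "y": 16.5, "z": -109, "yaw": 0}, {"x": 93, "y": 16.5, "z": -109, "yaw": 0}]' --grip 50

```text
time: 11.38
ee_pos: [0.5434, 0.078, 0.1498]
tcp_rot: [179.7, -0.5, 16.3]
wrist_force: [-0.2, 0.5, -0.0]
opening: 0.05
```

Request:
servo_tool --steps '[{"x": 0, "y": 0, "z": 0, "yaw": 0}, {"x": 0, "y": 0, "z": 0, "yaw": 0}, {"x": 0, "y": 0, "z": 0, "yaw": 0}, {"x": 0, "y": 0, "z": 0, "yaw": 0}, {"x": 0, "y": 0, "z": 0, "yaw": 0}, {"x": 0, "y": 0, "z": 0, "yaw": 0}]' --grip 15 --grip_force 25

```text
time: 12.12
ee_pos: [0.5432, 0.0801, 0.1511]
tcp_rot: [180.0, -0.6, 16.4]
wrist_force: [-4.8, 11.6, 5.1]
opening: 0.0261
```

Request:
servo_tool --steps '[{"x": 0, "y": 0.5, "z": 0, "yaw": 0}, {"x": 0, "y": 0.5, "z": 0, "yaw": 0}]'

```text
time: 12.38
ee_pos: [0.5431, 0.0804, 0.1512]
tcp_rot: [180.0, -0.6, 16.3]
wrist_force: [-2.6, -0.8, -1.1]
opening: 0.0263
```

Request:
servo_tool --steps '[{"x": 0, "y": 0.3, "z": 0.2, "yaw": 0}, {"x": 0, "y": 0.3, "z": 0.2, "yaw": 0}]'

```text
time: 12.62
ee_pos: [0.5431, 0.0804, 0.1513]
tcp_rot: [179.9, -0.6, 16.3]
wrist_force: [-0.1, -2.5, -2.4]
opening: 0.0264
```

Request:
servo_tool --steps '[{"x": 0, "y": 0, "z": 0.4, "yaw": 0}, {"x": 0, "y": 0, "z": 0.6, "yaw": 0}, {"x": 0, "y": 0, "z": 0.6, "yaw": 0}]'

```text
time: 13.0
ee_pos: [0.5431, 0.0804, 0.1516]
tcp_rot: [179.9, -0.6, 16.3]
wrist_force: [1.2, -2.2, -5.4]
opening: 0.026
```

Request:
servo_tool --steps '[{"x": 0, "y": 0, "z": 0.4, "yaw": 0}, {"x": 0, "y": 0, "z": 0.6, "yaw": 0}, {"x": 0, "y": 0, "z": 0.6, "yaw": 0}]'

```text
time: 13.38
ee_pos: [0.5432, 0.0804, 0.1521]
tcp_rot: [179.9, -0.6, 16.3]
wrist_force: [4.0, -1.6, -7.8]
opening: 0.0266
```

Request:
servo_tool --steps '[{"x": 0.3, "y": 0.2, "z": 0.3, "yaw": 0}, {"x": 0.5, "y": 0.3, "z": 0.4, "yaw": 0}, {"x": 0.5, "y": 0.3, "z": 0.4, "yaw": 0}]'

```text
time: 13.75
ee_pos: [0.5434, 0.0805, 0.1524]
tcp_rot: [179.9, -0.5, 16.3]
wrist_force: [-1.2, -3.4, -6.5]
opening: 0.0262
```

```bash
python3 - <<'E'
from h import *
o=get_obs();print(o['time'],o['ee_pos'],o['wrist_force'])
E
```

```text
13.75 [0.54338213 0.08053484 0.15237399] [-1.17957121 -3.35229076 -6.51827909]
```

Request:
servo_tool --steps '[{"x": 0, "y": 0.2, "z": 0.4, "yaw": 0}, {"x": 0, "y": 0.2, "z": 0.7, "yaw": 0}, {"x": 0, "y": 0.2, "z": 0.7, "yaw": 0}]'

```text
time: 14.12
ee_pos: [0.5435, 0.0806, 0.153]
tcp_rot: [179.9, -0.5, 16.3]
wrist_force: [1.9, -4.7, -8.2]
opening: 0.0263
```

Request:
servo_tool --steps '[{"x": 0.1, "y": -0.3, "z": 0.1, "yaw": 0}, {"x": 0.2, "y": -0.4, "z": 0.2, "yaw": 0}, {"x": 0.2, "y": -0.4, "z": 0.2, "yaw": 0}]'

```text
time: 14.5
ee_pos: [0.5436, 0.0805, 0.1531]
tcp_rot: [179.9, -0.5, 16.3]
wrist_force: [-0.2, -0.7, -8.9]
opening: 0.026
```

```bash
python3 - <<'E'
from h import *
from scipy.optimize import least_squares
u,v=np.meshgrid(np.arange(512),np.arange(384))
im,d,P,ray,tc=snap('wrist','w6')
o=get_obs();print(o['time'],o['ee_pos'],o['wrist_force'])
# lid slope
m=(abs(P[...,2]-.122)<.01)&(v<200);q=P[m]
for _ in range(3):
  c=np.linalg.lstsq(np.c_[q[:,:2],np.ones(len(q))],q[:,2],rcond=None)[0];r=q[:,2]-np.c_[q[:,:2],np.ones(len(q))]@c;q=q[abs(r)<.003]
print(len(q),c,q.mean(0),'slope toward hinge',c[0]*.96+c[1]*.28)
E
```

```text
14.55 [0.54356406 0.08049862 0.1531375 ] [-0.58931304 -0.52939423 -9.16498302]
58848 [-0.01401148 -0.00389227  0.12936056] [0.61601051 0.0996573  0.1203415 ] slope toward hinge -0.014540855916335515
```

View pics/w6.png

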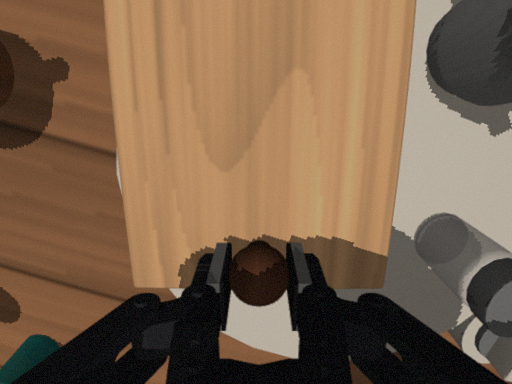

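The lid holds: at about 8–9 N the slope is 0.0145 rad, agreeing with the roughly 1.9 mm of TCP rise. Easing it back down.

Request:
servo_tool --steps '[{"x": 0, "y": 0, "z": -0.7, "yaw": 0}, {"x": -0.2, "y": 0, "z": -1.4, "yaw": 0}, {"x": -0.4, "y": 0, "z": -2.2, "yaw": 0}, {"x": -0.4, "y": 0, "z": -2.2, "yaw": 0}]'

```text
time: 15.05
ee_pos: [0.5431, 0.0804, 0.1513]
tcp_rot: [179.9, -0.5, 16.3]
wrist_force: [-2.4, -1.8, -3.2]
opening: 0.0262
```

Request:
servo_tool --steps '[{"x": 0, "y": 0, "z": -0.3, "yaw": 0}, {"x": 0, "y": 0, "z": -0.3, "yaw": 0}, {"x": 0, "y": 0, "z": -0.3, "yaw": 0}]'

```text
time: 15.42
ee_pos: [0.5431, 0.0804, 0.1512]
tcp_rot: [179.9, -0.5, 16.3]
wrist_force: [-3.8, -2.1, -0.4]
opening: 0.026
```

Request:
servo_tool --steps '[{"x": 0, "y": 0, "z": 0, "yaw": 0}, {"x": 0, "y": 0, "z": 0, "yaw": 0}, {"x": 0, "y": 0, "z": 0, "yaw": 0}, {"x": 0, "y": 0, "z": 0, "yaw": 0}, {"x": 0, "y": 0, "z": 0, "yaw": 0}]' --grip 52

```text
time: 16.05
ee_pos: [0.5432, 0.0804, 0.1513]
tcp_rot: [179.9, -0.5, 16.3]
wrist_force: [0.3, 0.3, -0.2]
opening: 0.0518
```

Request:
servo_tool --steps '[{"x": 0, "y": 0, "z": 20, "yaw": 0}, {"x": 0, "y": 0, "z": 50, "yaw": 0}, {"x": -10, "y": 0, "z": 85, "yaw": 10}, {"x": -25, "y": -20, "z": 100, "yaw": 20}, {"x": -45, "y": -50, "z": 100, "yaw": 30}, {"x": -67, "y": -80, "z": 100, "yaw": 40}, {"x": -67, "y": -110, "z": 100, "yaw": 50}, {"x": -67, "y": -140, "z": 100, "yaw": 60}, {"x": -67, "y": -170, "z": 100, "yaw": 70}, {"x": -67, "y": -200, "z": 100, "yaw": 80}, {"x": -67, "y": -230, "z": 80, "yaw": 90}, {"x": -67, "y": -256, "z": 60, "yaw": 100}]' --grip 45

```text
time: 17.55
ee_pos: [0.4762, -0.1767, 0.2109]
tcp_rot: [179.9, -0.5, 116.6]
wrist_force: [-0.5, 1.4, 1.0]
opening: 0.045
```

```bash
python3 - <<'E'
from h import *
o=get_obs();print(o['time'],o['ee_pos'],o['tcp_rot'],o['q'],o['wrist_force'])
im,d,P,ray,tc=snap('scene');cv2.imwrite('pics/s7.png',cv2.resize(im[130:290,150:370,::-1],(770,560),interpolation=cv2.INTER_CUBIC))
u,v=np.meshgrid(np.arange(512),np.arange(384))
m=(abs(P[...,2]-.12)<.012)&(u>247)&(u<290)&(v>212)&(v<250);q=P[m]
c=np.linalg.lstsq(np.c_[q[:,:2],np.ones(len(q))],q[:,2],rcond=None)[0];print(len(q),c,q.mean(0))
S=np.load('pics/s5.npz')['P'];q=S[m];c=np.linalg.lstsq(np.c_[q[:,:2],np.ones(len(q))],q[:,2],rcond=None)[0];print('before',c,q.mean(0))
E
```

```text
17.55 [ 0.47624486 -0.17670548  0.21093597] [179.90382342  -0.49864769 116.64002502] [-20.56874871  -1.1655051   -0.93238232  90.53371577   0.40932214
  42.79057105] [-0.45181755  1.44977516  1.00790847]
1401 [-0.00695573 -0.00086837  0.12576257] [0.61444874 0.09868668 0.12140294]
 ** On entry to DLASCL parameter number  4 had an illegal value
 ** On entry to DLASCL parameter number  4 had an illegal valueTraceback (most recent call last):
  File "<stdin>", line 7, in <module>
    x, resids, rank, s = _umath_linalg.lstsq(a, b, rcond,
                         ~~~~~~~~~~~~~~~~~~~^^^^^^^^^^^^^
                                             signature=signature)
                                             ^^^^^^^^^^^^^^^^^^^^
    raise LinAlgError("SVD did not converge in Linear Least Squares")
numpy.linalg.LinAlgError: SVD did not converge in Linear Least Squares
```

View pics/s7.png

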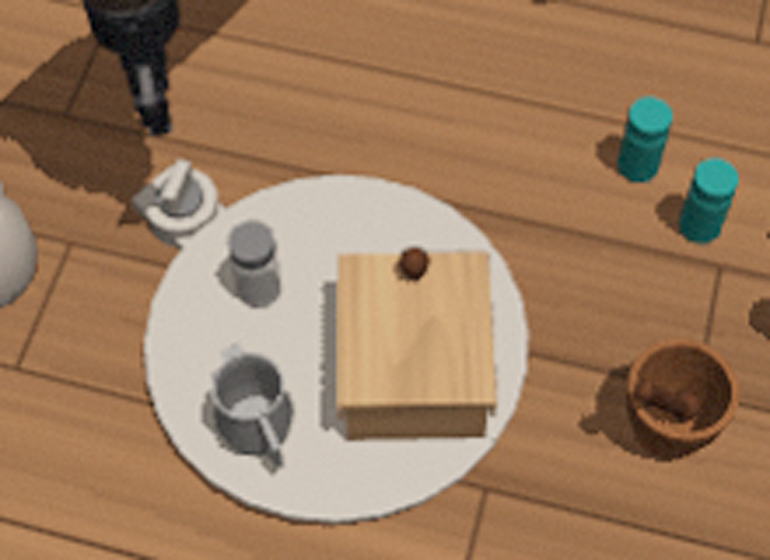

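The lid looks shut and the jar stands. Finishing the turn to the bar's direction, then a check from the wrist.

Request:
servo_tool --steps '[{"x": 0, "y": 0.7, "z": 0, "yaw": 10}, {"x": 0, "y": 0.7, "z": 0, "yaw": 20}, {"x": 0, "y": 0.7, "z": 0, "yaw": 30}, {"x": 0, "y": 0.7, "z": 0, "yaw": 40}, {"x": 0, "y": 0.7, "z": 0, "yaw": 50}, {"x": 0, "y": 0.7, "z": 0, "yaw": 60}, {"x": 0, "y": 0.7, "z": 0, "yaw": 61.6}, {"x": 0, "y": 0.7, "z": 0, "yaw": 61.6}]'

```text
time: 18.6
ee_pos: [0.4755, -0.1777, 0.2079]
tcp_rot: [-179.9, -0.6, 178.6]
wrist_force: [-0.4, 0.2, 0.5]
opening: 0.0451
```

```bash
python3 - <<'E'
from h import *
o=get_obs();print(o['time'],o['ee_pos'],o['tcp_rot'],o['q'],o['wrist_force'])
im,d,P,ray,tc=snap('wrist','w8');u,v=np.meshgrid(np.arange(512),np.arange(384))
m=(P[...,2]>.066)&(P[...,2]<.085)&(abs(P[...,0]-.476)<.04)&(abs(P[...,1]+.176)<.04);q=P[m]
print(m.sum(),q.mean(0),q.min(0),q.max(0));print(cv2.minAreaRect(q[:,:2].astype(np.float32)*1000))
E
```

```text
18.6 [ 0.47550009 -0.17770874  0.20792861] [-179.92079906   -0.6002872   178.59651754] [-20.35243244  -1.00786982  -1.11029993  90.4396111   -0.26983473
 -18.9480885 ] [-0.43299865  0.23439982  0.45422924]
920 [ 0.47399996 -0.17732049  0.07298388] [ 0.45244344 -0.1845194   0.06608933] [ 0.49795289 -0.17042373  0.07610391]
((475.1398620605469, -177.1945037841797), (13.38818359375, 45.348060607910156), 88.29985046386719)
```

View pics/w8.png

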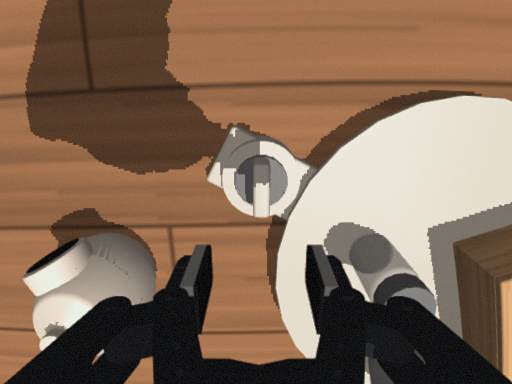

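Request:
servo_tool --steps '[{"x": 0, "y": 1, "z": -30, "yaw": 0}, {"x": 0, "y": 1, "z": -70, "yaw": 0}, {"x": 0, "y": 1, "z": -105, "yaw": 0}, {"x": 0, "y": 1, "z": -125, "yaw": 0}, {"x": 0, "y": 1, "z": -135, "yaw": 0}, {"x": 0, "y": 1, "z": -135, "yaw": 0}, {"x": 0, "y": 1, "z": -135, "yaw": 0}]'

```text
time: 19.52
ee_pos: [0.476, -0.177, 0.0739]
tcp_rot: [-179.9, -0.5, 178.6]
wrist_force: [-0.2, 0.2, -0.0]
opening: 0.0451
```

Request:
servo_tool --steps '[{"x": 0, "y": 0, "z": 0, "yaw": 0}, {"x": 0, "y": 0, "z": 0, "yaw": 0}, {"x": 0, "y": 0, "z": 0, "yaw": 0}, {"x": 0, "y": 0, "z": 0, "yaw": 0}, {"x": 0, "y": 0, "z": 0, "yaw": 0}, {"x": 0, "y": 0, "z": 0, "yaw": 0}]' --grip 5 --grip_force 30

```text
time: 20.27
ee_pos: [0.4765, -0.1761, 0.075]
tcp_rot: [-180.0, -0.4, 178.6]
wrist_force: [-0.9, 7.2, 6.1]
opening: 0.0132
```

Request:
servo_tool --steps '[{"x": 0, "y": 0.2, "z": 0, "yaw": 0}, {"x": 0, "y": 0.2, "z": 0, "yaw": -3}, {"x": 0, "y": 0.2, "z": 0, "yaw": -7}, {"x": 0, "y": 0.2, "z": 0, "yaw": -12}, {"x": 0, "y": 0.2, "z": 0, "yaw": -17}, {"x": 0, "y": 0.2, "z": 0, "yaw": -22}, {"x": 0, "y": 0.2, "z": 0, "yaw": -25}, {"x": 0, "y": 0.2, "z": 0, "yaw": -25}]'

```text
time: 21.28
ee_pos: [0.4764, -0.1762, 0.075]
tcp_rot: [-180.0, -0.4, 153.6]
wrist_force: [-0.2, -1.3, -0.7]
opening: 0.0135
```

```bash
python3 -c "
from h import *
o=get_obs();print(o['ee_pos'],o['tcp_rot'],o['wrist_force'],o['torque'])"
```

```text
[ 0.47644998 -0.17619552  0.07502919] [-179.95422205   -0.42820916  153.61248421] [-0.21868947 -1.28883682 -0.6596507 ] [-0.35577314  0.25383383 -0.06187957]
```

Turning cleanly, with tiny forces and about 0.06 N m. Continuing.

Request:
servo_tool --steps '[{"x": 0, "y": 0, "z": 0, "yaw": -5}, {"x": 0, "y": 0, "z": 0, "yaw": -10}, {"x": 0, "y": 0, "z": 0, "yaw": -15}, {"x": 0, "y": 0, "z": 0, "yaw": -20}, {"x": 0, "y": 0, "z": 0, "yaw": -25}, {"x": 0, "y": 0, "z": 0, "yaw": -25}]'

```text
time: 22.02
ee_pos: [0.4763, -0.1763, 0.075]
tcp_rot: [-179.9, -0.4, 128.7]
wrist_force: [-1.6, -1.4, 0.3]
opening: 0.0137
```

```bash
python3 -c "
from h import *
o=get_obs();print(o['ee_pos'],o['tcp_rot'],o['wrist_force'],o['torque'])"
```

```text
[ 0.4762881  -0.17629983  0.07503195] [-179.93236051   -0.43031552  128.69208647] [-1.60488085 -1.41673285  0.27546229] [-0.22453149  0.37062327 -0.01103774]
```

Request:
servo_tool --steps '[{"x": 0, "y": 0, "z": 0, "yaw": -3}, {"x": 0, "y": 0, "z": 0, "yaw": -6}, {"x": 0, "y": 0, "z": 0, "yaw": -8}, {"x": 0, "y": 0, "z": 0, "yaw": -8}]'

```text
time: 22.52
ee_pos: [0.4762, -0.1763, 0.075]
tcp_rot: [-179.9, -0.4, 120.8]
wrist_force: [-1.5, -0.4, -0.7]
opening: 0.0135
```

```bash
python3 -c "
from h import *
o=get_obs();print(o['ee_pos'],o['tcp_rot'],o['wrist_force'],o['torque'])"
```

```text
[ 0.47621768 -0.17629524  0.07501804] [-179.91992499   -0.43292904  120.79576293] [-1.46565452 -0.40239946 -0.65708478] [-0.1340398   0.38764625  0.41057278]
```

Request:
servo_tool --steps '[{"x": 0, "y": 0, "z": 0, "yaw": -2}, {"x": 0, "y": 0, "z": 0, "yaw": -3}, {"x": 0, "y": 0, "z": 0, "yaw": -3}]'

```text
time: 22.9
ee_pos: [0.4762, -0.1761, 0.0751]
tcp_rot: [-179.9, -0.4, 117.8]
wrist_force: [-1.6, 1.4, 1.7]
opening: 0.0132
```

```bash
python3 -c "
from h import *
o=get_obs();print(o['ee_pos'],o['tcp_rot'],o['wrist_force'],o['torque'])
im,d,P,ray,tc=snap('wrist','w9')"
```

```text
[ 0.47617602 -0.17611861  0.07506714] [-179.9241765    -0.4484427   117.82757474] [-1.64335328  1.36099026  1.74317282] [0.26041253 0.50216725 0.95511722]
```

View pics/w9.png

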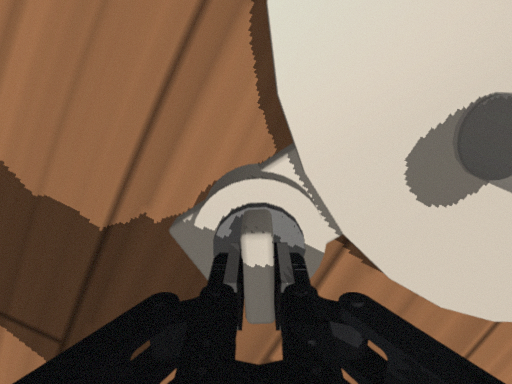

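The torque climbed to 0.95 N m, so this is the end stop. Releasing, rising and checking.

Request:
servo_tool --steps '[{"x": 0, "y": 0, "z": 0, "yaw": 0}, {"x": 0, "y": 0, "z": 0, "yaw": 0}, {"x": 0, "y": 0, "z": 0, "yaw": 0}, {"x": 0, "y": 0, "z": 0, "yaw": 0}]' --grip 40

```text
time: 23.45
ee_pos: [0.4762, -0.1762, 0.0751]
tcp_rot: [-179.9, -0.4, 117.8]
wrist_force: [-0.2, 0.7, -0.3]
opening: 0.0399
```

Request:
servo_tool --steps '[{"x": 0, "y": 0, "z": 20, "yaw": 0}, {"x": 0, "y": 0, "z": 55, "yaw": 0}, {"x": 0, "y": 0, "z": 100, "yaw": 0}, {"x": 0, "y": 0, "z": 150, "yaw": 0}, {"x": -30, "y": 0, "z": 180, "yaw": 0}, {"x": -60, "y": 0, "z": 180, "yaw": 0}, {"x": -90, "y": 0, "z": 180, "yaw": 0}, {"x": -90, "y": 0, "z": 180, "yaw": 0}]'

```text
time: 24.45
ee_pos: [0.3852, -0.1763, 0.2558]
tcp_rot: [-180.0, -0.4, 117.8]
wrist_force: [1.4, 0.1, 0.2]
opening: 0.0398
```

```bash
python3 - <<'E'
from h import *
o=get_obs();print(o['time'],o['ee_pos'],o['wrist_force'],o['opening'])
u,v=np.meshgrid(np.arange(512),np.arange(384))
P0=np.load('pics/top0.npz')['P'];S0=np.load('pics/scene0.npz')['P']
im,d,Ps,_,_=snap('scene');cv2.imwrite('pics/s10.png',cv2.resize(im[130:290,150:370,::-1],(770,560),interpolation=cv2.INTER_CUBIC))
im,d,Pt,_,_=snap('top');cv2.imwrite('pics/t10.png',cv2.resize(im[110:290,90:350,::-1],(780,540),interpolation=cv2.INTER_CUBIC))
for n,p in [('scene0',S0),('scene',Ps),('top0',P0),('top',Pt)]:
  m=(p[...,2]>.066)&(p[...,2]<.085)&(abs(p[...,0]-.476)<.03)&(abs(p[...,1]+.176)<.03);q=p[m]
  if m.sum()>10: print(n,m.sum(),cv2.minAreaRect(q[:,:2].astype(np.float32)*1000))
  m=(abs(p[...,2]-.12)<.006)&(abs(p[...,0]-.6)<.05)&(abs(p[...,1]-.1)<.045);q=p[m]
  if m.sum()>50: print('  lid',np.linalg.lstsq(np.c_[q[:,:2],np.ones(len(q))],q[:,2],rcond=None)[0],q.mean(0))
  m=(abs(p[...,2]-.131)<.008)&(abs(p[...,0]-.555)<.05)&(abs(p[...,1]+.068)<.05);q=p[m]
  if m.sum()>10: print('  jar cap',m.sum(),q.mean(0))
E
```

```text
24.45 [ 0.38521745 -0.17626233  0.25582113] [1.40691107 0.07399499 0.20676851] 0.039815654350975276
scene0 58 ((476.02044677734375, -179.2322235107422), (14.467875480651855, 47.28378677368164), 86.75579071044922)
  lid [0.00045142 0.00154782 0.12096327] [0.60101949 0.10043461 0.12139004]
scene 63 ((476.0008850097656, -179.87515258789062), (19.49680519104004, 44.63933563232422), 26.363204956054688)
  lid [-0.00033972 -0.0045671   0.12205869] [0.60061665 0.10005793 0.12139768]
  jar cap 138 [ 0.55565059 -0.07119551  0.13242847]
top0 72 ((475.3523864746094, -175.6273956298828), (13.886107444763184, 43.791259765625), 89.07460021972656)
  lid [ 0.0015384  -0.00240944  0.11920383] [0.60112523 0.10000165 0.11988765]
top 39 ((471.57232666015625, -168.44589233398438), (13.890542030334473, 26.817481994628906), 31.27411460876465)
  lid [ 0.00473083 -0.00109744  0.1171063 ] [0.60124844 0.10038872 0.11984054]
  jar cap 155 [ 0.55284544 -0.06953936  0.13063134]
```

View pics/s10.png

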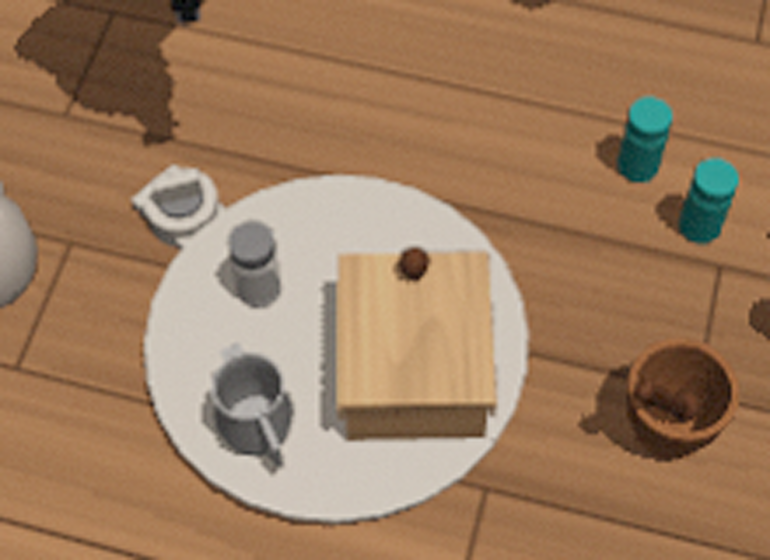

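View pics/t10.png

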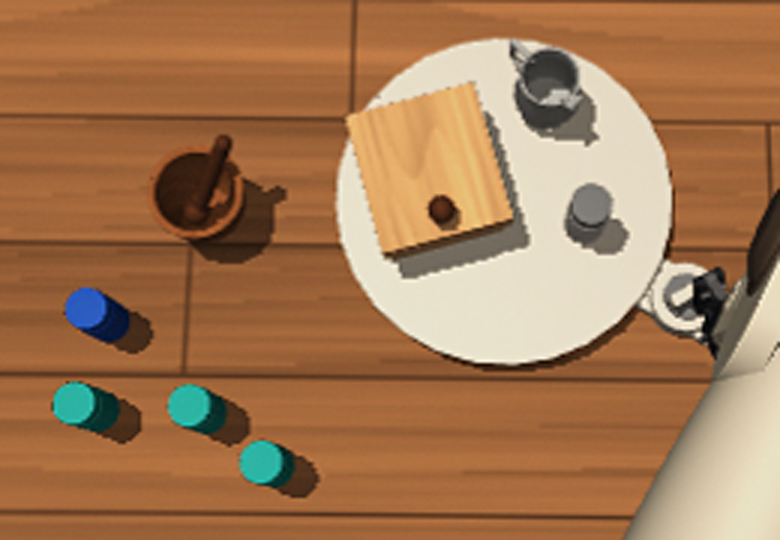

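Lid flat, jar upright, bar turned about 60° to its stop, and the tray and bystanders haven't moved. Handing in.

```bash
python3 -c "
from workcell import job_done
print(job_done())"
```

```text
the job is handed in; nothing more can be done
None
```

I carried out all three parts of the job and handed it in after about 25 s of robot time. No verdict came back.

- **Jar:** it stands released on the tray at about (0.554, -0.069). In both cameras its cap top is at 131–132 mm, as it should be when upright.
- **Lid:** it was flat, so caught, from the start. A tug of about 8–9 N lifted the knob about 1.9 mm. The wrist camera showed a lid slope of 0.0145 rad. It held, and I let it settle back. That pull reached slightly past the advised 6–8 N; one reading was 9.2 N. The lid still did not come off the catch, and afterwards it measured flat (slope under 0.005 rad in both cameras).
- **Lock:** I turned it clockwise about 58°, until the torque rose from 0.06 to 0.95 N m at the stop. The angle itself cannot be read. The last scene picture showed the bar turned by about 60°, which fits a stop at 1.3 rad.
- **Bystanders:** the last pictures show no visible movement of the tray, jug or mortar. The salt pig was only partly in view, but nothing came near it. The arm ended clear of everything.

The last top-view fit of the lock bar disagreed slightly because the arm hid part of it.

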